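# Retain a drill jig in its packing cradle

## Task

Pack the aluminium drill jig for dispatch: set it upright, wholly on the cork pad of the wooden cradle, its long side running from cheek to cheek. Then take the retaining bar from the sloping rest under the shelf and lay it across the two cheeks over the jig, handle up, flat on the floor of both notches and sticking out about equally at both ends. Set both down without dropping them, and leave the bearing, beech block and marker where they are.

Things in the scene. Friction and masses are not known exactly. Their poses are not given: they have to be found in the camera images.
- drill_jig: loose aluminium drill jig, 45 (x) x 75 (y) x 38 (z) mm, 0.28 kg: a base block 20 mm high with three bushes, and an upright fence 8 mm thick (x = +14 to +22 mm) along one long side, 38 mm high. Origin: centre of the underside; z up, y along the long side. It starts upright on the bench; either way round in the cradle will do.
- retaining_bar: loose aluminium flat bar 30 (x) x 210 (y) x 10 (z) mm with a black block handle on its middle, 30 (x) x 24 (y) mm, z = 10 to 50 mm; 0.3 kg. Origin: centre of the bar's underside; z along the handle. It starts on the stand's sloping rest, z leaning 35 degrees from vertical towards the stand's front (-x). Either end may go to either cheek.
- cradle: fixed wooden packing cradle. Origin: centre of its underside; y from cheek to cheek, z up. Base board 130 (x) x 200 (y) x 12 mm; on its middle a cork pad 70 (x) x 100 (y) mm, top at z = 16 mm. Two upright cheeks 80 mm wide (x), 16 mm thick, 74 mm high, centred at y = -72 and +72 mm, each with an open-topped notch. It stands to the robot's right.
- seat (a point): where the bar's origin comes to lie: the point midway between the two notches of the cradle, at the height of their floors (58 mm above the bench), axes as the cradle's. The notches are 35 mm wide (x) for their lowest 8 mm, widening to 43 mm at the top, 16 mm above the floor. The bar is then 4 mm clear of the jig.
- bar_stand: fixed wooden stand for the bar, to the robot's left, its open front (-x) facing right. Origin: on the bench under the middle of the rest; x to its back, y along the rest, z up. Base x = -55 to +105, y = -120 to +120 mm, 12 mm high. The rest slopes up to the back at 35 degrees, its face through (0, 0, 50 mm); a toe strip 8 mm high keeps the bar on it.
- shelf_edge (a point): middle of the front lower edge of the stand's shelf, which overhangs the rest from behind: 240 mm long, 113 mm deep, underside 138 mm above the bench, with a front strip up to 168 mm and a round white tin on it up to 180 mm. A gripper pointing straight down on the handle strikes it; one leaning with the handle goes clear.
- bearing: loose ball bearing lying flat, 52 mm across, 15 mm high; origin: centre of the underside. Leave alone.
- beech_block: loose beech block 45 (x) x 90 (y) x 35 (z) mm; origin: centre of the underside. Leave alone.
- marker: loose marker pen lying on the bench, 17 x 135 (y) x 16 mm; origin: centre of the underside. Leave alone.
Mind the look-alikes: they are no part of the job. There is more than one size of the cradle; the job needs the larger.

How it is judged:
On the way, in this order (a step that is already met when the one before it is completed fails the run):
1. the drill jig lies on the cork pad, let go (x of drill_jig in the frame of cradle between -0.016 and 0.016 m and y of drill_jig in the frame of cradle between -0.016 and 0.016 m and z of drill_jig in the frame of cradle between 0.012 and 0.02 m and angle between drill_jig's own z axis and vertical below 0.08 rad and angle between the y axis of drill_jig and the y axis of cradle, either way round below 0.35 rad and contact force between each of the arm, the fingers and drill_jig below 0.1 N and linear speed of drill_jig below 0.02 m/s), for 0.2 s.
2. the bar has been lifted off the stand (distance between retaining_bar and bar_stand above 0.12 m and contact force between retaining_bar and the fingers above 1 N), for 0.1 s.
3. the bar lies in both notches, let go (x of retaining_bar in the frame of cradle between -0.005 and 0.005 m and y of retaining_bar in the frame of cradle between -0.015 and 0.015 m and z of retaining_bar in the frame of cradle between 0.055 and 0.061 m and angle between retaining_bar's own z axis and vertical below 0.05 rad and angle between the y axis of retaining_bar and the y axis of cradle, either way round below 0.06 rad and contact force between each of the arm, the fingers and retaining_bar below 0.1 N and linear speed of retaining_bar below 0.02 m/s), for 0.2 s.
At the end, for the whole second after the job is handed in: The jig lies upright on the cork pad (within 16 mm of its centre in x and y, long side within 0.35 rad of cheek-to-cheek); the bar lies flat over it, handle up, on both notch floors (within 5 mm across, 15 mm lengthwise, 3 mm in height, 0.06 rad); both released and at rest (all of step 1 and all of step 3); the robot touches nothing.
It fails at once if the bearing is moved by more than 30 mm (distance of bearing from where it was at the start of the episode above 0.03 m).
It fails at once if the beech block is moved by more than 30 mm (distance of beech_block from where it was at the start of the episode above 0.03 m).
It fails at once if the marker is moved by more than 30 mm (distance of marker from where it was at the start of the episode above 0.03 m).
It fails at once if the drill jig is dropped (moves faster than 0.5 m/s out of the fingers) (contact force between the fingers and drill_jig below 0.05 N and linear speed of drill_jig above 0.5 m/s).
It fails at once if the retaining bar is dropped (moves faster than 0.5 m/s out of the fingers) (contact force between the fingers and retaining_bar below 0.05 N and linear speed of retaining_bar above 0.5 m/s).
It also fails if it takes over 64 s, if anything falls off the work surface, if the arm or the gripper's body presses on something with over 40 N, if the wrist force passes 120 N, or if a joint passes its speed limit or range.

## Robot

A 6-joint arm with a two-finger parallel gripper is mounted at the origin on a cart in front of the work surface, level with it; the furniture and walls round the work are solid. World frame = base frame: x ahead of the robot, y to its left, z up, the work surface at z = 0. Lengths are in m, angles in rad, forces in N, time in s.
With the tool pointing down it reaches from about 0.35 to 0.975 m from the base axis. Payload 4.9 kg.
Tool frame: the origin (TCP) lies at the very end of the fingers, on their centre line; the grasp point (between the pads) lies 19 mm behind it (ctrl.tcp_to_grasp is the z of the grasp point in the tool frame, in m); z points along the fingers, y is the line along which they close (so a half turn about z gives the same grasp; the last joint's range is limited). The gripper opens to 85 mm and grips with 20 to 120 N. Pads are 22 mm wide; open, the fingers measure 114 mm over their backs; the gripper's body (76 mm by 85 mm) begins 54 mm behind the grasp point. The pads swing forward as they close: fully open they stand 13 mm farther back than shut.
Start: joints at [-1.293, 0.053, 1.613, -0, 1.476, -0.119], TCP at [0.242, -0.576, 0.231] pointing down, gripper open.
Joint ranges: [-3.01, 3.01], [-1.01, 2.22], [0.06, 2.58], [-1.02, 4.17], [0.09, 2.62], [-3.14, 3.14]. Speed limits (rad/s): [2.57, 2.57, 3.14, 3.14, 3.14, 3.14].

## Interface

Orientations are given as a rotation vector (axis times angle).
In Python, from station import ctrl, eyes, job, nets gives the robot as it stands. The module is installed in compiled form; this text tells all that it offers.
- The arm moves only by the tool jog_arm, never from a script. Its argument "commands" is one flat list of numbers, 7 for each row, row after row: the shift along the tool's x, y, z each as a share of 0.06 m, from -1 to 1, then the turn, a rotation vector about the tool's x, y, z each as a share of 0.1 rad, from -1 to 1, then the finger opening in mm, from 0 to 85.4. In form: [x, y, z, ax, ay, az, grip, x, y, z, ax, ay, az, grip, ...]. A call has 1 to 20 rows; each row shifts and turns the commanded pose from where the row before left it, along the tool's axes as they then stand; what a row does not reach is not made up. A row lasts 1/8 s, in which the tool goes at most 62.5 mm and 10.7 degrees, less where a joint would pass 70% of its speed; a pose out of reach is approached as far as the arm can. A call with a number of a shift or a turn outside -1 to 1 is refused whole. A call with a gripper value outside its range is refused whole. The fingers move at their own pace and stop on an object; "newtons" is the grip in N (left out, the last holds). Time passes only in rows, so rows that do not move let the fingers close. It gives the time, the measured TCP pose, the force, the opening and the grip force at its end, in the units of the state.
- ctrl.get_obs(): the state, without advancing time (a new reading comes with each control period).
- eyes.get_image(name): name is "scene" or "top"; returns a dict with "image" (384x512x3 uint8, red, green, blue), "z_map" (384x512 float32, m along the optical axis (not along the pixel's ray), 0 where there is no reading), "K" (3x3 intrinsics, pixels), "dist_coeffs" ([k1, k2, p1, p2, k3] as OpenCV has them; the pictures are not rectified), "cam_to_world" (4x4, takes a point from camera to world coordinates). Camera axes: x right, y up, looking along -z (the intrinsics and any distortion apply to the point x, -y, -z); pixel columns grow to the right and rows downward; lengths in m; the calibration is good to about 2 mm. A picture is of the moment at which its call begins.
- job.finish_job(): hands the job in; it is judged then, once.
Trained networks look in the newest picture that a camera, given by its name, has taken for a name from the list of things; names that differ only in an ending like _2 or _b are one class to them, and where a whole thing is asked for, a point or a joint stands for the part that bears it (a point fixed in the world has none). Each returns a list of dicts, best first, with "p" (0 to 1); they miss things now and then, are a little off and sometimes report something else, mostly with a low value. They report only what shows in the picture. A call takes as long as a camera call. They do not tell look-alikes from the thing itself.
- nets.silhouettes(camera, name): "mask" (384x512 bool, what is visible of it) and "bbox" ([left, top, right, bottom] in pixels, round what is visible of it).
The state is a dict: "t": time; "q": joint angles; "dq": joint speeds; "effort": joint torques, N m; "tool_pos": TCP position; "tool_rot": TCP orientation; "contact_force": force on the tool from outside, world axes, zero at the start; "wrist_torque": the same for the moment, N m; "opening": finger opening in m; "grip_force": force on a finger pad.
Only numpy, scipy, OpenCV 4.12 (cv2) and the standard library are available. Lean on these libraries where they do the work, as an engineer would, in place of code of your own. Each camera call takes 0.05 s, during which the arm holds its last target. There are 200 camera calls.

## Working session

There is one attempt and no reset: what is moved stays moved. The work goes in short steps, Python scripts to look and compute and a tool call to move; the robot and the scene stay as the last step left them, time stands still between calls to the robot, and variables do not carry over. Pictures are saved under pics/ and viewed, at most 10 in all, crops included, and the job is handed in when it is done.

Besides the shell and the picture viewer there is one more tool, called after "Request:" as name(argument=value, ...) on one line, values as JSON. jog_arm: Moves the arm, as the interface text tells. Shift numbers are shares of 0.06 m and turn numbers shares of 0.1 rad, none past 1 either way. Its arguments: {"type":"object","properties":{"commands":{"type":"array","items":{"type":"number"}},"newtons":{"type":"number"}},"required":["commands"]}

```bash
mkdir -p pics; cat > h.py <<'E'
import numpy as np, cv2
from station import ctrl, eyes, job, nets
def pts(im):
    z=im["z_map"]; h,w=z.shape
    u,v=np.meshgrid(np.arange(w),np.arange(h))
    n=cv2.undistortPoints(np.stack([u,v],-1).reshape(-1,1,2).astype(np.float64),im["K"],im["dist_coeffs"]).reshape(h,w,2)
    P=np.stack([n[...,0]*z,-n[...,1]*z,-z,np.ones_like(z)],-1)@im["cam_to_world"].T
    P=P[...,:3]; P[z==0]=np.nan
    return P
E
python3 - <<'E'
from h import *
ims={}
for c in ["scene","top"]:
    im=eyes.get_image(c); P=pts(im)
    np.savez(f"{c}.npz",P=P,img=im["image"])
    cv2.imwrite(f"pics/{c}0.png",cv2.resize(im["image"][...,::-1],(800,600)))
    print(c,im["cam_to_world"][:3].round(3).tolist())
    for n in ["drill_jig","retaining_bar","cradle","bar_stand","bearing","beech_block","marker"]:
        for d in nets.silhouettes(c,n):
            m=d["mask"]; Q=P[m]; 
            print(c,n,round(d["p"],2),np.round(d["bbox"]).tolist(),m.sum(),np.nanmedian(Q,0).round(3).tolist(),np.nanpercentile(Q,98,axis=0).round(3).tolist())
print(ctrl.get_obs()["tool_rot"], ctrl.tcp_to_grasp)
E
```

```text
scene [[0.595, 0.36, -0.719, -0.453], [-0.804, 0.261, -0.535, -0.848], [-0.005, 0.896, 0.444, 0.733]]
scene drill_jig 0.92 [197.0, 204.0, 226.0, 224.0] 396 [0.497, 0.018, 0.021] [0.522, 0.062, 0.04]
scene drill_jig 0.74 [138.0, 145.0, 214.0, 216.0] 2958 [0.519, 0.212, 0.058] [0.667, 0.309, 0.181]
scene retaining_bar 0.81 [158.0, 172.0, 200.0, 200.0] 371 [0.542, 0.188, 0.06] [0.65, 0.219, 0.094]
scene cradle 0.58 [252.0, 201.0, 325.0, 254.0] 2043 [0.562, -0.223, 0.017] [0.649, -0.127, 0.076]
scene bar_stand 0.6 [140.0, 144.0, 213.0, 214.0] 2914 [0.519, 0.212, 0.06] [0.668, 0.31, 0.182]
scene bearing 0.43 [244.0, 195.0, 261.0, 206.0] 116 [0.671, -0.013, 0.015] [0.7, 0.01, 0.019]
scene bearing 0.38 [230.0, 252.0, 276.0, 272.0] 263 [0.381, -0.234, 0.013] [0.399, -0.164, 0.018]
scene beech_block 0.79 [256.0, 185.0, 287.0, 198.0] 393 [0.74, -0.052, 0.029] [0.786, -0.009, 0.039]
scene marker 0.8 [230.0, 250.0, 274.0, 273.0] 268 [0.381, -0.238, 0.013] [0.408, -0.164, 0.018]
top [[0.012, 0.997, -0.08, 0.49], [-1.0, 0.011, -0.005, -0.094], [-0.004, 0.08, 0.997, 1.186]]
top drill_jig 0.67 [204.
[... 398 characters left out ...]
336.0, 230.0] 2921 [0.578, -0.221, 0.014] [0.65, -0.123, 0.075]
top bar_stand 0.84 [100.0, 154.0, 179.0, 249.0] 5057 [0.553, 0.228, 0.148] [0.671, 0.309, 0.183]
top bearing 0.57 [222.0, 155.0, 237.0, 174.0] 204 [0.674, -0.011, 0.014] [0.696, 0.012, 0.019]
top beech_block 0.89 [225.0, 124.0, 252.0, 157.0] 487 [0.747, -0.044, 0.035] [0.789, -0.009, 0.039]
top beech_block 0.63 [145.0, 165.0, 163.0, 238.0] 819 [0.551, 0.197, 0.06] [0.655, 0.223, 0.097]
top beech_block 0.2 [261.0, 169.0, 333.0, 225.0] 2867 [0.578, -0.221, 0.014] [0.65, -0.126, 0.075]
top marker 0.6 [281.0, 260.0, 327.0, 267.0] 210 [0.384, -0.236, 0.014] [0.392, -0.169, 0.019]
[3.07992159e+00 6.19244779e-01 6.97756905e-06] -0.0187
```

View pics/top0.png

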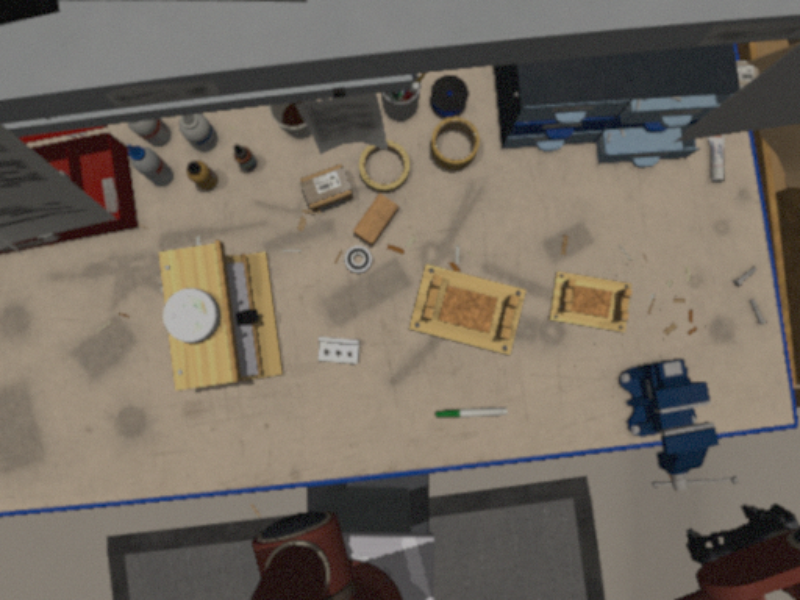

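View pics/scene0.png

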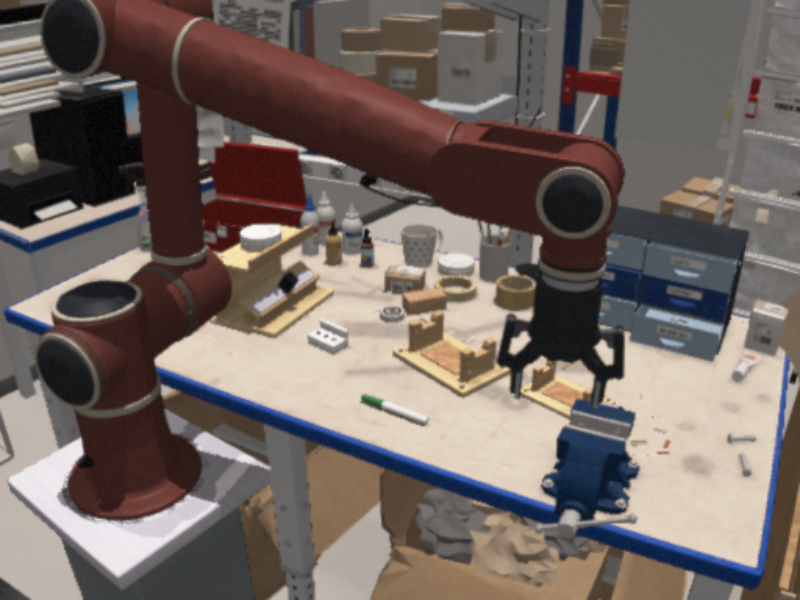

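The top view shows the stand at (210,315), the jig at (338,350), the bearing at (358,258), the beech block at (376,218) and the marker at (470,412). The scene view agrees. There are two cradle candidates, (467,308) and (590,302). The left one looks larger, about 200 mm against about 140 mm, so I'll confirm it in a crop and fit the poses.

```bash
cat > fit.py <<'E'
from h import *
from scipy.optimize import differential_evolution
def box(x,y,x0,x1,y0,y1): return (x>x0)&(x<x1)&(y>y0)&(y<y1)
def h_cradle(x,y):
    h=np.zeros_like(x); h[box(x,y,-.065,.065,-.1,.1)]=.012; h[box(x,y,-.035,.035,-.05,.05)]=.016
    c=(abs(x)<.04)&(abs(abs(y)-.072)<.008)
    hc=.058+np.clip((abs(x)-.0175)/.004*.008+ .008,0,.016)*(abs(x)>.0175)
    h[c]=np.where(abs(x)<.0175,.058,np.where(abs(x)>.0215,.074,hc))[c]; return h
def h_jig(x,y):
    h=np.zeros_like(x); h[box(x,y,-.0225,.0225,-.0375,.0375)]=.020; h[box(x,y,.014,.022,-.0375,.0375)]=.038; return h
def fit(P,h,c,r,yaw,zb,full=np.pi):
    Q=P.reshape(-1,3); Q=Q[np.isfinite(Q[:,0])]; Q=Q[np.hypot(Q[:,0]-c[0],Q[:,1]-c[1])<r]
    def f(p):
        d=Q[:,:2]-p[:2]; C,S=np.cos(p[2]),np.sin(p[2])
        return np.minimum(abs(Q[:,2]-p[3]-h(C*d[:,0]+S*d[:,1],-S*d[:,0]+C*d[:,1])),.015).mean()*1e3
    R=differential_evolution(f,[(c[0]-.03,c[0]+.03),(c[1]-.03,c[1]+.03),yaw,(zb-.004,zb+.004)],seed=0,maxiter=120,tol=1e-6)
    return R.x.round(4),round(R.fun,2)
E
python3 - <<'E'
from fit import *
for c in ["top","scene"]:
    d=np.load(f"{c}.npz"); P=d["P"]
    def zb(x,y): 
        s=(abs(P[...,0]-x)<.03)&(abs(P[...,1]-y)<.03); return np.nanmedian(P[s][:,2])
    print(c,"bench z",[round(float(zb(*q)),4) for q in [(.45,-.05),(.42,-.15),(.5,-.37),(.62,.07)]])
    print("cradle",fit(P,h_cradle,(.58,-.225),.15,(-.5,.5),.002))
    print("jig",fit(P,h_jig,(.498,.02),.065,(-np.pi,np.pi),.002))
a=cv2.resize(np.load("top.npz")["img"][150:250,90:290][...,::-1],(800,400),interpolation=3)
b=cv2.resize(np.load("top.npz")["img"][160:235,250:415][...,::-1],(440,200),interpolation=3)
o=np.zeros((600,800,3),np.uint8);o[:400]=a;o[400:,:440]=b
e=cv2.resize(np.load("scene.npz")["img"][140:225,130:230][...,::-1],(235,200),interpolation=3);o[400:,450:685]=e
cv2.imwrite("pics/crop1.png",o)
E
```

```text
top bench z [-0.0005, -0.0005, -0.0004, -0.0006]
cradle (array([ 5.796e-01, -2.218e-01, -2.448e-01, -1.000e-04]), np.float64(2.0))
jig (array([ 4.985e-01,  2.300e-02, -7.330e-02, -1.000e-04]), np.float64(1.89))
scene bench z [0.0009, 0.0008, -0.2985, -0.435]
cradle (array([ 0.5818, -0.2207, -0.2228,  0.001 ]), np.float64(8.48))
jig (array([ 0.4997,  0.0257, -0.1061,  0.0013]), np.float64(11.01))
```

View pics/crop1.png

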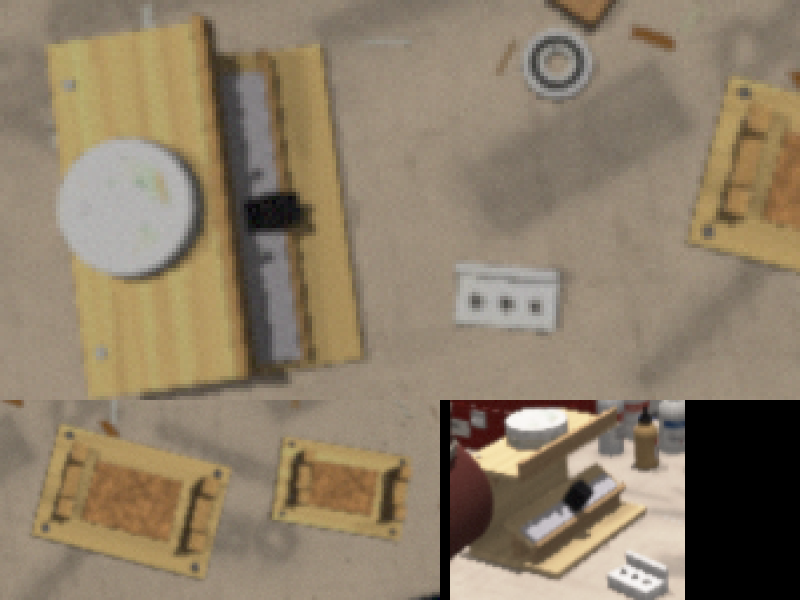

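The crop confirms it. The left cradle (full-size px ~(299,197)) fits the 200×130 mm model with cheeks at 74 mm. The right one (px ~(378,194)) is too small, so it's the look-alike. The jig's fence is on the far side (+x), and the handle leans out from under the shelf edge.

Next I'll fit the bar pose and work out the first moves.

```bash
cat > plan.py <<'E'
from h import *
from scipy.spatial.transform import Rotation as Ro
def down(yaw): # tool z down, tool y axis at world angle yaw
    y=np.array([np.cos(yaw),np.sin(yaw),0]); z=np.array([0,0,-1.]); return np.stack([np.cross(y,z),y,z],1)
def cur():
    o=ctrl.get_obs(); return np.array(o["tool_pos"]),Ro.from_rotvec(o["tool_rot"]).as_matrix()
def go(p,R,tp,tR,smax=.9,rmax=.9):
    """constant-row shift then turn, in shares; prints"""
    w=Ro.from_matrix(R.T@tR).as_rotvec(); n=int(np.ceil(abs(w).max()/.1/rmax)) if abs(w).max()>1e-3 else 0
    if n: print(f" turn x{n}:",(w/n/.1).round(3).tolist())
    d=tR.T@(np.array(tp)-p); m=max(1,int(np.ceil(abs(d).max()/.06/smax)))
    print(f" shift x{m}:",(d/m/.06).round(3).tolist(), "after the turn")
    return np.array(tp),tR
E
cat > bar.py <<'E'
from plan import *
from scipy.optimize import least_squares
def sdf(q):
    def b(q,c,h):
        a=abs(q-c)-h; return np.linalg.norm(np.maximum(a,0),axis=1)+np.minimum(a.max(1),0)
    return np.minimum(b(q,[0,0,.005],[.015,.105,.005]),b(q,[0,0,.03],[.015,.012,.02]))
def fitbar(Q,p0,psi0):
    def f(v):
        R=Ro.from_euler("ZYX",[v[3],v[4],v[5]]).as_matrix(); return sdf((Q-v[:3])@R)
    best=None
    for dx in (-.01,0,.01):
        r=least_squares(f,[*(np.array(p0)+[dx,0,0]),psi0,-np.radians(35),0],loss="soft_l1",f_scale=.0015)
        if best is None or r.cost<best.cost: best=r
    return best.x.round(4),round(abs(f(best.x)).mean()*1e3,2)
E
python3 - <<'E'
from bar import *
for c in ["top","scene"]:
    im=eyes.get_image(c); P=pts(im); m=nets.silhouettes(c,"retaining_bar")[0]["mask"]
    m=cv2.erode(m.astype(np.uint8),np.ones((2,2)))>0
    Q=P[m]; Q=Q[np.isfinite(Q[:,0])]; Q=Q[(Q[:,2]>.03)&(Q[:,2]<.11)]
    Q[:,2]-= -.0005 if c=="top" else .0008
    print(c,len(Q),Q.min(0).round(3),Q.max(0).round(3),fitbar(Q,(.55,.21,.05),np.pi/2+.08))
print(fitbar.__name__, np.nanmax(np.load("top.npz")["P"][220:320,390:470,2]))
p,R=cur(); print("start",p)
p,R=go(p,R,p+[0,0,.07],R)
p,R=go(p,R,[.4985,.023,.12],down(-.073))
p,R=go(p,R,[.4985,.023,.002],R)
E
```

```text
top 757 [0.45  0.162 0.044] [0.656 0.225 0.104] (array([ 0.5532,  0.2025,  0.0501,  1.7437, -0.6168, -0.0041]), np.float64(1.42))
scene 321 [0.449 0.16  0.041] [0.66  0.222 0.094] (array([ 0.5533,  0.2026,  0.0477,  1.6805, -0.5761,  0.04  ]), np.float64(1.7))
fitbar 0.13125533177917448
start [ 0.24153153 -0.57643839  0.23134735]
 shift x2: [-0.0, 0.0, -0.583] after the turn
 turn x13: [0.0, 0.0, -0.847]
 shift x12: [0.856, 0.295, 0.252] after the turn
 shift x3: [0.0, 0.0, 0.656] after the turn
```

Request:
jog_arm(commands=[0, 0, -0.6, 0, 0, 0, 80, 0, 0, -0.6, 0, 0, 0, 80, 0, 0, 0, 0, 0, -0.85, 80, 0, 0, 0, 0, 0, -0.85, 80, 0, 0, 0, 0, 0, -0.85, 80, 0, 0, 0, 0, 0, -0.85, 80, 0, 0, 0, 0, 0, -0.85, 80, 0, 0, 0, 0, 0, -0.85, 80, 0, 0, 0, 0, 0, -0.85, 80, 0, 0, 0, 0, 0, -0.85, 80, 0, 0, 0, 0, 0, -0.85, 80, 0, 0, 0, 0, 0, -0.85, 80, 0, 0, 0, 0, 0, -0.85, 80, 0, 0, 0, 0, 0, -0.85, 80, 0, 0, 0, 0, 0, -0.85, 80], newtons=40)

```text
t: 2.88
tool_pos: [0.2416, -0.5764, 0.3033]
tool_rot: [-2.294, -2.147, -0.0]
contact_force: [0.4, 0.5, 0.7]
opening: 0.0799
grip_force: 0.0
```

Request:
jog_arm(commands=[0.86, 0.29, 0.25, 0, 0, 0, 80, 0.86, 0.29, 0.25, 0, 0, 0, 80, 0.86, 0.29, 0.25, 0, 0, 0, 80, 0.86, 0.29, 0.25, 0, 0, 0, 80, 0.86, 0.29, 0.25, 0, 0, 0, 80, 0.86, 0.29, 0.25, 0, 0, 0, 80, 0.86, 0.29, 0.25, 0, 0, 0, 80, 0.86, 0.29, 0.25, 0, 0, 0, 80, 0.86, 0.29, 0.25, 0, 0, 0, 80, 0.86, 0.29, 0.25, 0, 0, 0, 80, 0.86, 0.29, 0.25, 0, 0, 0, 80, 0.86, 0.29, 0.25, 0, 0, 0, 80, 0, 0, 0, 0, 0, 0, 80])

```text
t: 4.5
tool_pos: [0.4922, 0.0299, 0.1219]
tool_rot: [-2.289, -2.148, 0.002]
contact_force: [0.0, -0.4, -1.3]
opening: 0.0799
grip_force: 0.0
```

```bash
python3 - <<'E'
from plan import *
p,R=cur(); print(p)
go(p,R,[.4985,.023,.06],down(-.073))
go(np.array([.4985,.023,.06]),down(-.073),[.4985,.023,.002],down(-.073))
E
```

```text
[0.49215116 0.02985515 0.12191797]
 turn x1: [-0.027, -0.005, 0.093]
 shift x2: [-0.053, 0.057, 0.516] after the turn
 shift x2: [0.0, 0.0, 0.483] after the turn
```

Request:
jog_arm(commands=[-0.053, 0.057, 0.516, -0.027, 0, 0.09, 80, -0.053, 0.057, 0.516, 0, 0, 0, 80, 0, 0, 0.48, 0, 0, 0, 80, 0, 0, 0.48, 0, 0, 0, 80, 0, 0, 0, 0, 0, 0, 80, 0, 0, 0, 0, 0, 0, 35, 0, 0, 0, 0, 0, 0, 35, 0, 0, 0, 0, 0, 0, 35, 0, 0, 0, 0, 0, 0, 35, 0, 0, 0, 0, 0, 0, 35, 0, 0, 0, 0, 0, 0, 35], newtons=50)

```text
t: 5.88
tool_pos: [0.501, 0.0197, 0.006]
tool_rot: [2.303, 2.13, 0.006]
contact_force: [-0.7, -1.4, 6.9]
opening: 0.044
grip_force: 52.8
```

```bash
python3 - <<'E'
from plan import *
p,R=cur(); o=ctrl.get_obs(); print(p,o["opening"],o["grip_force"])
c=np.array([.5796,-.2218]); yaw=-.2448
# jig yaw now ~ tool y angle
p,R=go(p,R,p+[0,0,.16],R)
p,R=go(p,R,[*c,.17],down(yaw))
E
```

```text
[0.5009545  0.01967795 0.00595373] 0.04397453425474912 52.76729755103588
 shift x3: [-0.0, 0.006, -0.889] after the turn
 turn x2: [0.032, -0.0, 0.835]
 shift x4: [-0.897, 0.562, -0.017] after the turn
```

Request:
jog_arm(commands=[0, 0, -0.45, 0, 0, 0, 35, 0, 0, -0.9, 0, 0, 0, 35, 0, 0, -0.9, 0, 0, 0, 35, 0, 0, -0.45, 0.03, 0, 0.83, 35, -0.45, 0.28, 0, 0, 0, 0.83, 35, -0.9, 0.56, 0, 0, 0, 0, 35, -0.9, 0.56, 0, 0, 0, 0, 35, -0.9, 0.56, 0, 0, 0, 0, 35, -0.45, 0.28, 0, 0, 0, 0, 35, 0, 0, 0, 0, 0, 0, 35, 0, 0, 0, 0, 0, 0, 35])

```text
t: 7.25
tool_pos: [0.5778, -0.2172, 0.165]
tool_rot: [-2.474, -1.934, 0.001]
contact_force: [0.4, -0.2, -1.8]
opening: 0.0437
grip_force: 51.8
```

```bash
python3 - <<'E'
from plan import *
p,R=cur(); o=ctrl.get_obs(); print(p,o["opening"],o["grip_force"],o["contact_force"])
im=eyes.get_image("top"); P=pts(im); cv2.imwrite("pics/lift1.png",cv2.resize(im["image"][140:260,220:380][...,::-1],(800,600),interpolation=3))
p,R=go(p,R,[.5788,-.225,.06],down(-.2448))
p,R=go(p,R,[.5788,-.225,.025],R)
E
```

```text
[ 0.57781327 -0.21718934  0.16504521] 0.043712606157466125 51.801820546388626 [ 0.36229656 -0.16811838 -1.84925664]
 turn x1: [-0.018, -0.009, 0.01]
 shift x2: [-0.061, 0.024, 0.875] after the turn
 shift x1: [0.0, 0.0, 0.583] after the turn
```

View pics/lift1.png

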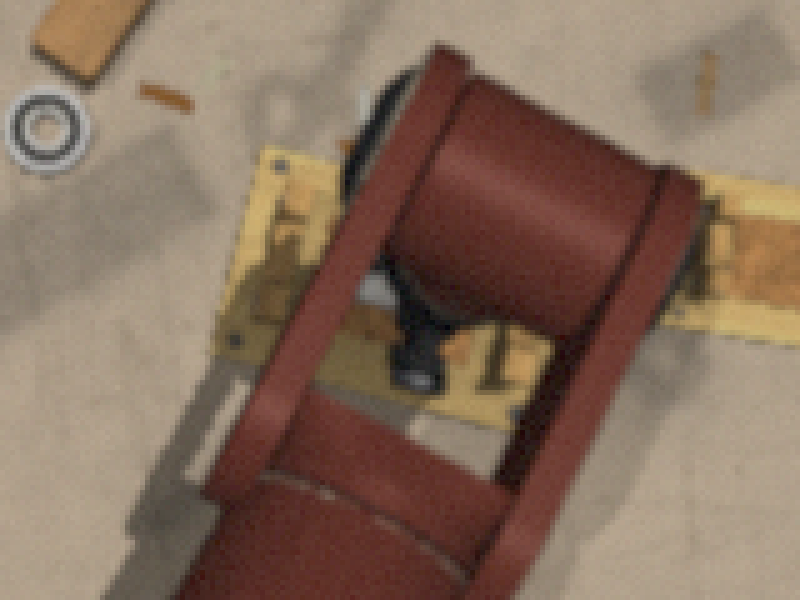

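The arm hides most of the cradle, but the jig (white, at ~(375,290)) is held over it. I'll lower it now.

Request:
jog_arm(commands=[-0.06, 0.025, 0.87, 0, 0, 0, 35, -0.06, 0.025, 0.87, 0, 0, 0, 35, 0, 0, 0.3, 0, 0, 0, 35, 0, 0, 0.25, 0, 0, 0, 35, 0, 0, 0, 0, 0, 0, 35])

```text
t: 7.92
tool_pos: [0.5798, -0.2253, 0.0287]
tool_rot: [-2.475, -1.935, -0.0]
contact_force: [-0.9, 0.7, -1.4]
opening: 0.0441
grip_force: 51.8
```

Request:
jog_arm(commands=[0, 0, 0.04, 0, 0, 0, 35, 0, 0, 0.03, 0, 0, 0, 35, 0, 0, 0.03, 0, 0, 0, 35, 0, 0, 0, 0, 0, 0, 35, 0, 0, 0, 0, 0, 0, 35])

```text
t: 8.55
tool_pos: [0.5795, -0.2256, 0.0224]
tool_rot: [-2.475, -1.934, 0.0]
contact_force: [0.1, 0.1, -3.3]
opening: 0.044
grip_force: 51.8
```

Request:
jog_arm(commands=[0, 0, 0.02, 0, 0, 0, 35, 0, 0, 0.02, 0, 0, 0, 35, 0, 0, 0, 0, 0, 0, 35])

```text
t: 8.93
tool_pos: [0.5798, -0.2258, 0.0219]
tool_rot: [-2.475, -1.935, 0.001]
contact_force: [-5.6, 2.6, 8.0]
opening: 0.0441
grip_force: 52.0
```

Contact. I'll release, opening gently and rising.

Request:
jog_arm(commands=[0, 0, -0.02, 0, 0, 0, 35, 0, 0, 0, 0, 0, 0, 60, 0, 0, 0, 0, 0, 0, 70, 0, 0, 0, 0, 0, 0, 70, 0, 0, 0, 0, 0, 0, 70, 0, 0, -0.3, 0, 0, 0, 70, 0, 0, -0.8, 0, 0, 0, 70, 0, 0, -0.9, 0, 0, 0, 70, 0, 0, -0.9, 0, 0, 0, 70, 0, 0, -0.9, 0, 0, 0, 70])

```text
t: 10.18
tool_pos: [0.5795, -0.2256, 0.2527]
tool_rot: [2.474, 1.934, 0.001]
contact_force: [1.0, 0.0, -0.3]
opening: 0.0697
grip_force: 0.0
```

Request:
jog_arm(commands=[0.8, 0, -0.1, 0, 0, 0, 70, 0.9, 0, 0, 0, 0, 0, 70, 0.9, 0, 0, 0, 0, 0, 70, 0.9, 0, 0, 0, 0, 0, 70, 0.5, 0, 0, 0, 0, 0, 70, 0, 0, 0, 0, 0, 0, 70])

```text
t: 10.92
tool_pos: [0.6378, 0.0092, 0.2566]
tool_rot: [2.471, 1.938, 0.002]
contact_force: [-0.3, -1.4, 0.0]
opening: 0.0697
grip_force: 0.0
```

```bash
python3 - <<'E'
from fit import *
from bar import *
im=eyes.get_image("top"); P=pts(im); np.savez("top2.npz",P=P,img=im["image"])
cv2.imwrite("pics/placed.png",cv2.resize(im["image"][140:260,90:340][...,::-1],(800,384),interpolation=3))
print("jig",fit(P,lambda x,y:np.where(h_jig(x,y)>0,h_jig(x,y),0),(.58,-.222),.04,(-.4,0.),.0155))
print("cradle",fit(P,h_cradle,(.58,-.225),.15,(-.5,.5),.002))
P0=np.load("top.npz")["P"]
b=(P0[...,2]>.13)&(P0[...,2]<.19)&(P0[...,1]>.15)&(P0[...,1]<.36)&(P0[...,0]>.35)&(P0[...,0]<.75)
r=cv2.minAreaRect((P0[b][:,:2]*1000).astype(np.float32)); print("shelf",r)
# front edge line: per-x min y of strip pts
Q=P0[b]; xs=np.arange(.46,.64,.005); ed=np.array([[x,Q[abs(Q[:,0]-x)<.004][:,1].min()] for x in xs if (abs(Q[:,0]-x)<.004).any()])
k=np.polyfit(ed[:,0],ed[:,1],1); print("front edge slope",k, np.std(ed[:,1]-np.polyval(k,ed[:,0])))
# base front edge
b=(abs(P0[...,2]-.0115)<.005)&(P0[...,1]>.1)&(P0[...,1]<.2)&(P0[...,0]>.42)&(P0[...,0]<.68); Q=P0[b]
ed=np.array([[x,np.percentile(Q[abs(Q[:,0]-x)<.004][:,1],5)] for x in np.arange(.46,.65,.005)])
k2=np.polyfit(ed[:,0],ed[:,1],1); print("base edge",k2,np.std(ed[:,1]-np.polyval(k2,ed[:,0])))
for c in ["top","scene"]:
    P=pts(eyes.get_image(c)); m=nets.silhouettes(c,"retaining_bar")[0]["mask"]
    Q=P[m]; Q=Q[np.isfinite(Q[:,0])]; Q=Q[(Q[:,2]>.03)&(Q[:,2]<.11)&(Q[:,1]>.1)]; Q[:,2]-= -.0005 if c=="top" else .0008
    for psi in (1.66,1.69,1.72):
        Rm=Ro.from_euler("ZYX",[psi,-np.radians(35),0]).as_matrix()
        s=least_squares(lambda v:sdf((Q-v)@Rm),[.553,.2025,.05],loss="soft_l1",f_scale=.0015); print(c,len(Q),psi,s.x.round(4),round(s.cost*1e6/len(Q),3))
E
```

```text
jig (array([ 0.5802, -0.223 , -0.2521,  0.0163]), np.float64(2.44))
cradle (array([ 5.796e-01, -2.218e-01, -2.436e-01, -1.000e-04]), np.float64(2.71))
shelf ((552.9697875976562, 249.90216064453125), (242.0137481689453, 114.07096099853516), 9.38945484161377)
front edge slope [0.16408306 0.10158735] 0.0003673178955141861
base edge [0.16419091 0.05737386] 0.0007572222917172481
top 111 1.66 [0.5512 0.2079 0.0506] 1.249
top 111 1.69 [0.5517 0.2056 0.0505] 1.04
top 111 1.72 [0.5528 0.2033 0.0503] 0.95
scene 350 1.66 [0.5553 0.2009 0.0512] 2.078
scene 350 1.69 [0.5548 0.2023 0.0502] 1.937
scene 350 1.72 [0.5543 0.203  0.0495] 1.654
```

View pics/placed.png

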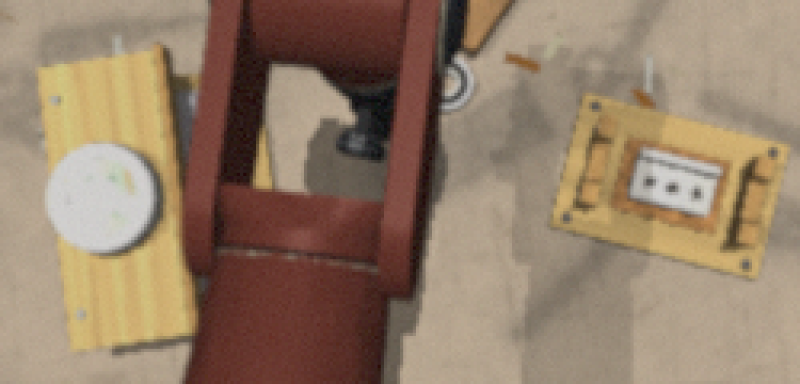

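Picture: the jig sits on the cork pad of the large cradle at ~(675,183). The fit puts it within about 1.5 mm and 0.01 rad of the cradle's centre. The stand's yaw from the shelf and base edges is 1.7335, and the shelf measures 242×114 mm, which is right.

Next is the leaning approach to the handle.

```bash
cat >> plan.py <<'E'
PSI=1.7335; BO=np.array([.5535,.2025,.050])
BR=Ro.from_euler("ZYX",[PSI,-np.radians(35),0]).as_matrix()
TR=BR@np.diag([1.,-1,-1])   # tool y=-bar y, z=-bar z, x=bar x
E
python3 - <<'E'
from plan import *
p,R=cur(); a=BR[:,2]; print(a,TR[:,0])
p,R=go(p,R,BO+a*.167,TR)
print(p)
p,R=go(p,R,BO+a*.060,TR); go(p,R,BO+a*.017,TR)
E
```

```text
[ 0.09291179 -0.56600117  0.81915204] [-0.13269179  0.80833345  0.57357644]
 turn x7: [0.178, 0.861, -0.565]
 shift x3: [0.289, -0.283, 0.669] after the turn
[0.56901627 0.1079778  0.18679839]
 shift x2: [-0.0, -0.0, 0.892] after the turn
 shift x1: [-0.0, 0.0, 0.717] after the turn
```

Request:
jog_arm(commands=[0, 0, 0, 0.178, 0.861, -0.565, 55, 0, 0, 0, 0.178, 0.861, -0.565, 55, 0, 0, 0, 0.178, 0.861, -0.565, 55, 0, 0, 0, 0.178, 0.861, -0.565, 55, 0, 0, 0, 0.178, 0.861, -0.565, 55, 0, 0, 0, 0.178, 0.861, -0.565, 55, 0, 0, 0, 0.178, 0.861, -0.565, 55, 0.29, -0.28, 0.67, 0, 0, 0, 55, 0.29, -0.28, 0.67, 0, 0, 0, 55, 0.29, -0.28, 0.67, 0, 0, 0, 55, 0, 0, 0, 0, 0, 0, 55, 0, 0, 0, 0, 0, 0, 55], newtons=80)

```text
t: 12.68
tool_pos: [0.5702, 0.1085, 0.1871]
tool_rot: [-1.699, -2.002, -0.537]
contact_force: [0.4, -0.6, 0.2]
opening: 0.0547
grip_force: 0.0
```

```bash
python3 - <<'E'
from plan import *
from bar import *
p,R=cur(); a=BR[:,2]; print(p, ctrl.get_obs()["q"])
im=eyes.get_image("scene"); P=pts(im); cv2.imwrite("pics/app.png",cv2.resize(im["image"][100:235,110:290][...,::-1],(800,600),interpolation=3))
p,R=go(p,R,BO+a*.060,TR); go(p,R,BO+a*.017,TR)
E
```

```text
[0.57017927 0.10849562 0.18710664] [-0.20763645  0.06514442  1.76236728  0.56441716  1.56283748 -0.44825008]
 turn x1: [0.008, 0.001, 0.011]
 shift x2: [-0.004, -0.01, 0.892] after the turn
 shift x1: [-0.0, 0.0, 0.717] after the turn
```

View pics/app.png

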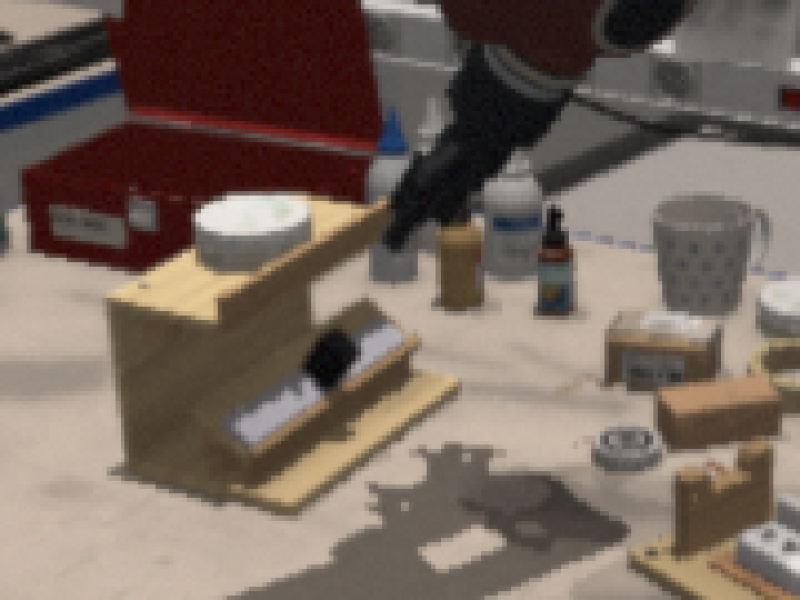

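The gripper (tip ~(395,240)) leans in line with the handle (~(332,358)) and is clear of the shelf edge. I'll move in.

Request:
jog_arm(commands=[0, -0.01, 0.6, 0, 0, 0, 55, 0, -0.01, 0.6, 0, 0, 0, 55, 0, 0, 0.4, 0, 0, 0, 55, 0, 0, 0.3, 0, 0, 0, 55, 0, 0, 0.3, 0, 0, 0, 55, 0, 0, 0.2, 0, 0, 0, 55, 0, 0, 0, 0, 0, 0, 55])

```text
t: 13.6
tool_pos: [0.5543, 0.1911, 0.0678]
tool_rot: [-1.696, -2.001, -0.534]
contact_force: [-0.1, 0.3, 0.6]
opening: 0.055
grip_force: 0.0
```

```bash
python3 - <<'E'
from plan import *
p,R=cur(); print("tcp in bar frame",((p-BO)@BR).round(4)); a=BR[:,2]; go(p,R,BO+a*.017,TR)
E
```

```text
tcp in bar frame [0.0009 0.001  0.0211]
 turn x1: [-0.023, -0.008, 0.01]
 shift x1: [-0.014, 0.017, 0.068] after the turn
```

Request:
jog_arm(commands=[0, 0, 0.05, 0, 0, 0, 55, 0, 0, 0, 0, 0, 0, 15, 0, 0, 0, 0, 0, 0, 15, 0, 0, 0, 0, 0, 0, 15, 0, 0, 0, 0, 0, 0, 15, 0, 0, 0, 0, 0, 0, 15, 0, 0, 0, 0, 0, 0, 15])

```text
t: 14.48
tool_pos: [0.5553, 0.1922, 0.0668]
tool_rot: [-1.698, -2.002, -0.537]
contact_force: [0.4, -3.6, 5.1]
opening: 0.0227
grip_force: 80.0
```

Request:
jog_arm(commands=[0, 0, -0.2, 0, 0, 0, 15, 0, 0, -0.3, 0, 0, 0, 15, 0, 0, -0.4, 0, 0, 0, 15, 0, 0, -0.5, 0, 0, 0, 15, 0, 0, -0.6, 0, 0, 0, 15, 0, 0, -0.6, 0, 0, 0, 15, 0, 0, -0.5, 0, 0, 0, 15, 0, 0, -0.3, 0, 0, 0, 15, 0, 0, 0, 0, 0, 0, 15])

```text
t: 15.6
tool_pos: [0.5743, 0.076, 0.2341]
tool_rot: [-1.699, -2.003, -0.537]
contact_force: [0.3, 0.1, -4.1]
opening: 0.023
grip_force: 79.0
```

```bash
python3 - <<'E'
from plan import *
p,R=cur(); print(p)
D=down(-.244+np.pi/2)
p,R=go(p,R,p+[0,-.12,.06],R)
p,R=go(p,R,[.5796,-.2218,.20],D,rmax=.85,smax=.8)
E
```

```text
[0.57428039 0.07604568 0.23407904]
 shift x3: [-0.348, -0.108, -0.65] after the turn
 turn x14: [0.254, -0.384, -0.804]
 shift x4: [-0.201, -0.714, 0.392] after the turn
```

Request:
jog_arm(commands=[-0.35, -0.11, -0.65, 0, 0, 0, 15, -0.35, -0.11, -0.65, 0, 0, 0, 15, -0.35, -0.11, -0.65, 0, 0, 0, 15, 0, 0, 0, 0.254, -0.384, -0.804, 15, 0, 0, 0, 0.254, -0.384, -0.804, 15, 0, 0, 0, 0.254, -0.384, -0.804, 15, 0, 0, 0, 0.254, -0.384, -0.804, 15, 0, 0, 0, 0.254, -0.384, -0.804, 15, 0, 0, 0, 0.254, -0.384, -0.804, 15, 0, 0, 0, 0.254, -0.384, -0.804, 15, 0, 0, 0, 0.254, -0.384, -0.804, 15, 0, 0, 0, 0.254, -0.384, -0.804, 15, 0, 0, 0, 0.254, -0.384, -0.804, 15, 0, 0, 0, 0.254, -0.384, -0.804, 15, 0, 0, 0, 0.254, -0.384, -0.804, 15, 0, 0, 0, 0.254, -0.384, -0.804, 15, 0, 0, 0, 0.254, -0.384, -0.804, 15, 0, 0, 0, 0, 0, 0, 15, 0, 0, 0, 0, 0, 0, 15])

```text
t: 17.98
tool_pos: [0.5732, -0.0429, 0.2915]
tool_rot: [-0.38, -3.114, -0.004]
contact_force: [0.3, 0.5, -3.0]
opening: 0.0228
grip_force: 79.6
```

```bash
python3 - <<'E'
from plan import *
p,R=cur(); print(p)
D=down(-.244+np.pi/2)
p,R=go(p,R,[.5796,-.2218,.20],D,rmax=.85,smax=.8)
E
```

```text
[ 0.57316771 -0.04293325  0.29149808]
 turn x1: [0.017, -0.047, 0.009]
 shift x4: [-0.206, -0.717, 0.381] after the turn
```

Request:
jog_arm(commands=[-0.206, -0.717, 0.38, 0, 0, 0, 15, -0.206, -0.717, 0.38, 0, 0, 0, 15, -0.206, -0.717, 0.38, 0, 0, 0, 15, -0.206, -0.717, 0.38, 0, 0, 0, 15, 0, 0, 0, 0, 0, 0, 15, 0, 0, 0, 0, 0, 0, 15])

```text
t: 18.73
tool_pos: [0.5801, -0.2221, 0.2009]
tool_rot: [-0.381, -3.116, -0.004]
contact_force: [0.4, 0.1, -3.6]
opening: 0.0229
grip_force: 80.1
```

```bash
cat > meas.py <<'E'
from bar import *
def meas():
    p,R=cur(); B0=R@np.diag([1.,-1,-1]); o0=p+R[:,2]*.018; print("tcp",p.round(4),"tool y ang",np.arctan2(R[1,1],R[0,1]).round(4))
    for c in ["scene","top"]:
        im=eyes.get_image(c); P=pts(im); dz=-.0005 if c=="top" else .0008
        Q=P[np.isfinite(P[...,0])]; Q=Q-[0,0,dz]
        q=(Q-o0)@B0; k=(abs(q[:,0])<.024)&(abs(q[:,1])<.116)&(q[:,2]>-.009)&(q[:,2]<.016)  # bar slab only
        Q=Q[k]; q=q[k]; print(c,len(Q))
        if len(Q)<30: continue
        def f(v):
            return sdf((q-v[:3])@Ro.from_rotvec(v[3:]).as_matrix())
        s=least_squares(f,np.zeros(6),loss="soft_l1",f_scale=.0015)
        print(" rel pos mm",(s.x[:3]*1e3).round(2)," rot",s.x[3:].round(4),"res",abs(f(s.x)).mean().round(5)," q range",(np.percentile(q,[2,98],axis=0)*1e3).round(1).tolist())
        cv2.imwrite(f"pics/m_{c}.png",cv2.resize(im["image"][130:265,230:410][...,::-1],(800,600),interpolation=3))
E
python3 -c "
from meas import *
meas()"
```

```text
tcp [ 0.5801 -0.2221  0.2009] tool y ang 1.3272
scene 417
 rel pos mm [ 0.25  1.16 -3.62]  rot [ 0.0018 -0.1232  0.0011] res 0.00108  q range [[-14.2, -98.1, -1.8], [16.6, 106.2, 12.9]]
top 263
 rel pos mm [ 0.12  2.63 -1.01]  rot [ 0.0042 -0.0096 -0.0004] res 0.00126  q range [[-13.9, -101.9, 3.5], [15.3, 60.0, 11.9]]
```

View pics/m_scene.png

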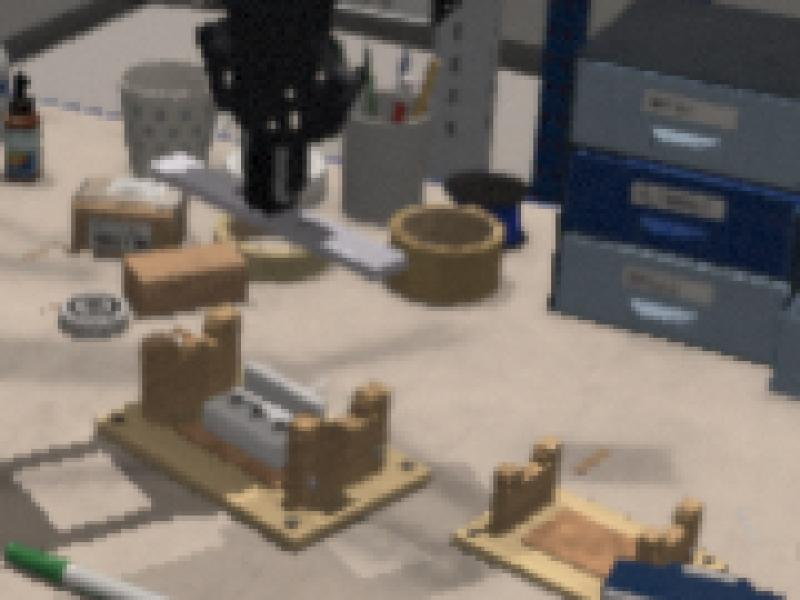

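The bar is level, clear of the beech block and held centred over the cradle. It's aligned to within 0.01 rad, with its underside about 19 mm below the TCP. The jig is seated between the cheeks. I'll lower to just above the cheeks.

Request:
jog_arm(commands=[0.007, 0.035, 0.4, 0, 0, 0, 15, 0, 0, 0.6, 0, 0, 0, 15, 0, 0, 0.4, 0, 0, 0, 15, 0, 0, 0.25, 0, 0, 0, 15, 0, 0, 0, 0, 0, 0, 15, 0, 0, 0, 0, 0, 0, 15])

```text
t: 19.58
tool_pos: [0.5811, -0.2201, 0.104]
tool_rot: [0.379, 3.118, 0.0]
contact_force: [0.4, -0.8, -3.4]
opening: 0.0228
grip_force: 80.0
```

```bash
python3 - <<'E'
from meas import *
meas()
p,R=cur(); C=np.array([.5796,-.2218]); d=p[:2]-C; print("tcp in cradle",d@[np.cos(-.244),np.sin(-.244)],d@[-np.sin(-.244),np.cos(-.244)],"tilt",R[:,2])
E
```

```text
tcp [ 0.5811 -0.2201  0.104 ] tool y ang 1.3287
scene 453
 rel pos mm [-0.73  1.59 -1.91]  rot [ 0.0005 -0.0142  0.0004] res 0.00108  q range [[-14.4, -97.3, -1.3], [16.1, 106.8, 12.4]]
top 208
 rel pos mm [ 0.7   3.79 -1.7 ]  rot [ 0.0038 -0.0126 -0.0057] res 0.00163  q range [[-14.2, -101.6, 2.2], [15.3, -16.0, 11.7]]
tcp in cradle 0.0010982101560152277 0.0017496529936315364 tilt [ 9.09814093e-04  8.44395598e-05 -9.99999583e-01]
```

View pics/m_scene.png

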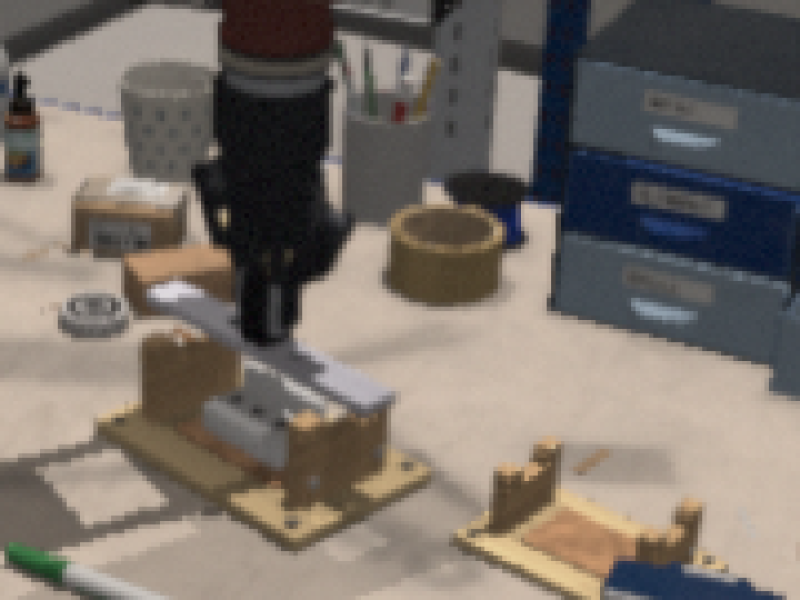

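The bar is above both cheeks, lined up with the notches. I'll lower slowly with a 0.7 mm correction across.

Request:
jog_arm(commands=[0.012, 0, 0.1, 0, 0, 0, 15, 0, 0, 0.1, 0, 0, 0, 15, 0, 0, 0, 0, 0, 0, 15, 0, 0, 0.06, 0, 0, 0, 15, 0, 0, 0.06, 0, 0, 0, 15, 0, 0, 0, 0, 0, 0, 15])

```text
t: 20.42
tool_pos: [0.579, -0.2196, 0.0825]
tool_rot: [-0.38, -3.116, -0.002]
contact_force: [-0.7, -0.2, -3.1]
opening: 0.0225
grip_force: 80.1
```

Request:
jog_arm(commands=[0, 0, 0.04, 0, 0, 0, 15, 0, 0, 0.03, 0, 0, 0, 15, 0, 0, 0, 0, 0, 0, 15, 0, 0, 0, 0, 0, 0, 15])

```text
t: 20.92
tool_pos: [0.5794, -0.2197, 0.0789]
tool_rot: [-0.38, -3.117, -0.002]
contact_force: [-0.1, 0.1, -3.5]
opening: 0.0224
grip_force: 80.1
```

Request:
jog_arm(commands=[0, 0, 0.02, 0, 0, 0, 15, 0, 0, 0.02, 0, 0, 0, 15, 0, 0, 0, 0, 0, 0, 15])

```text
t: 21.3
tool_pos: [0.5795, -0.2198, 0.0788]
tool_rot: [-0.379, -3.116, -0.002]
contact_force: [-6.1, 3.1, 8.1]
opening: 0.0231
grip_force: 82.0
```

Request:
jog_arm(commands=[0, 0, -0.015, 0, 0, 0, 15, 0, 0, 0, 0, 0, 0, 28, 0, 0, 0, 0, 0, 0, 40, 0, 0, 0, 0, 0, 0, 50, 0, 0, 0, 0, 0, 0, 50, 0, 0, -0.2, 0, 0, 0, 50, 0, 0, -0.5, 0, 0, 0, 50, 0, 0, -0.8, 0, 0, 0, 50, 0, 0, -0.8, 0, 0, 0, 50, 0, 0, -0.5, 0, 0, 0, 50])

```text
t: 22.55
tool_pos: [0.5805, -0.2204, 0.2499]
tool_rot: [0.38, 3.116, -0.001]
contact_force: [0.5, 0.5, -0.3]
opening: 0.05
grip_force: 0.0
```

Request:
jog_arm(commands=[0, 0.8, 0, 0, 0, 0, 50, 0, 0.9, 0, 0, 0, 0, 50, 0, 0.9, 0, 0, 0, 0, 50, 0, 0.9, 0, 0, 0, 0, 50, 0, 0.5, 0, 0, 0, 0, 50, 0, 0, 0, 0, 0, 0, 50])

```text
t: 23.3
tool_pos: [0.6375, 0.015, 0.2465]
tool_rot: [-0.375, -3.118, -0.002]
contact_force: [-0.6, -0.2, 1.1]
opening: 0.0498
grip_force: 0.0
```

```bash
python3 - <<'E'
from fit import *
from bar import *
o0=np.array([.5796,-.2218,.058]); B0=Ro.from_euler("z",-.244).as_matrix(); out=[]
for c in ["top","scene"]:
    im=eyes.get_image(c); P=pts(im); Q=P[np.isfinite(P[...,0])]-[0,0,-.0005 if c=="top" else .0008]
    q=(Q-o0)@B0
    k=(abs(q[:,0])<.025)&(abs(q[:,1])<.12)&(q[:,2]>.003)&(q[:,2]<.056)&((abs(abs(q[:,1])-.072)>.011)); q=q[k]
    f=lambda v: sdf((q-v[:3])@Ro.from_rotvec(v[3:]).as_matrix())
    s=least_squares(f,np.zeros(6),loss="soft_l1",f_scale=.0015); print(c,len(q),(s.x[:3]*1e3).round(2),s.x[3:].round(4),"res",abs(f(s.x)).mean().round(5))
    out.append(cv2.resize(im["image"][150:260,235:345][...,::-1],(400,400),interpolation=3))
    for n in ["marker","beech_block","bearing"]:
        for d in nets.silhouettes(c,n)[:1]: print("  ",n,np.nanmedian(P[d["mask"]],0).round(3))
cv2.imwrite("pics/final.png",np.hstack(out))
E
```

```text
top 637 [-0.77 -0.78  0.95] [-0.0034 -0.0183 -0.0038] res 0.00141
   marker [ 0.383 -0.228  0.015]
   beech_block [ 0.752 -0.049  0.035]
scene 469 [0.42 0.62 0.78] [-0.0007 -0.0071  0.0035] res 0.00124
   marker [ 0.381 -0.231  0.013]
   beech_block [ 0.736 -0.049  0.029]
   bearing [ 0.667 -0.015  0.015]
```

View pics/final.png

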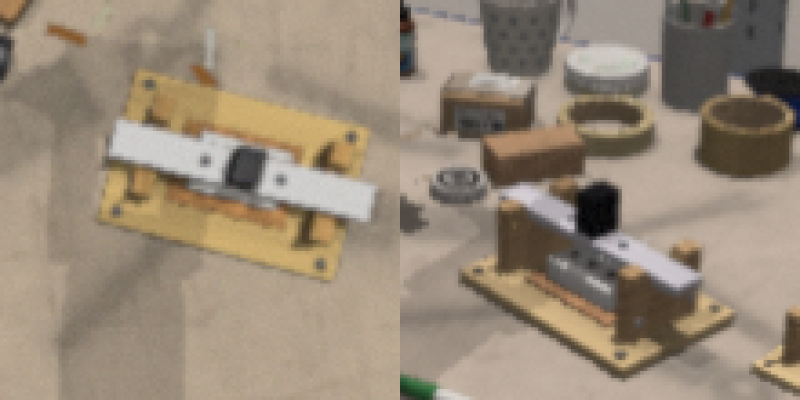

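The bar lies flat in both notches with the handle up at ~(245,168). Both cameras place it within 1 mm and 0.02 rad of the seat, over the jig, and the arm is clear. I'll hand the job in.

```bash
python3 -c "
from station import job
print(job.finish_job())"
```

```text
the job is handed in; nothing more can be done
None
```

I handed the job in at about 23 s of robot time: the jig is upright on the cork pad and the bar lies handle up in both notches, each measured within about 2 mm and 0.02 rad of its target, with the bearing, beech block and marker left in place; the judge's verdict was not shown.

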